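# Read a sample vial on a photometer with a spring-return cell slide

### The arm

A 7-joint arm with a two-finger parallel gripper is mounted at the origin on a cart in front of the work surface, level with it; the furniture and walls round the work are solid. World frame = base frame: x ahead of the robot, y to its left, z up, the work surface at z = 0. Lengths are in m, angles in rad, forces in N, time in s.
With the tool pointing down it reaches from about 0.425 to 0.825 m from the base axis. Payload 3.6 kg.
Tool frame: the origin (TCP) lies where the fingers leave the gripper's body, on its centre line; the fingertips stand 73 mm ahead of it and the grasp point (between the pads) lies 54 mm ahead of it; x points along the fingers, y is the direction in which the jaws open and shut, and the axes are right-handed (so a half turn about x gives the same grasp; the last joint's range is limited). The gripper opens to 85 mm and grips with 20 to 120 N. Pads are 22 mm wide; open, the fingers measure 114 mm over their backs; the gripper's body (76 mm by 85 mm) begins 54 mm behind the grasp point. The pads swing forward as they close: fully open they stand 13 mm farther back than shut.
Start: joints at [-1.343, 0.615, -0.013, 1.423, 0.008, 1.103, -0.04], TCP at [0.164, 0.629, 0.304] pointing down, gripper open.
Joint ranges: [-3.12, 3.12], [-0.3, 2.06], [-1.34, 1.32], [0.26, 2.42], [-1.36, 4.5], [0.01, 1.98], [-2.84, 2.84]. Speed limits (rad/s): [2.79, 2.79, 3.14, 3.14, 3.14, 3.14, 3.14].

### API

Orientations are given as a unit quaternion [x, y, z, w].
In Python, from station import arm, snapshot, camera_info, ticket gives the robot as it stands. Calls block until the motion is done:
- arm.movep(position, orientation): joint-space move of the TCP to a pose.
- arm.line_to(position, velocity=0.15, ori=None): straight line of the TCP; ori=None keeps the orientation; velocity is the mean speed in m/s.
- arm.move_j(angles): joint-space move.
- arm.move_gripper(opening, effort=None): opening from 0.0 (shut) to 1.0 (fully open); effort is the grip in N (None keeps the last); returns when the fingers have stopped.
- arm.pause(seconds).
- arm.ik(position, orientation): joint angles nearest the present ones, or None.
- snapshot(name): name is "scene" or "side" or "wrist"; returns the picture (384x512x3 uint8, blue, green, red); there is no depth.
- camera_info(name): a dict with "fx", "fy", "cx", "cy" (pixels), "R" (3x3) and "t" (3): a world point X has camera coordinates R X + t; the wrist camera has in their place "T_tool_cam" (4x4, takes a point from camera to tool coordinates, whose origin is the TCP and whose axes are the tool frame's). Camera axes: x right, y down, z forward; pixel columns grow to the right and rows downward; lengths in m; the calibration is good to about 2 mm. The wrist camera is an equidistant fisheye: a pixel r from the principal point sees the ray r / f radians off the axis. A picture is of the moment at which its call begins: read the wrist's pose just before it. camera_info takes no time and is no camera call.
A pose or a line that the arm cannot do raises arm.MotionError and nothing moves.
- ticket.finish_job(): hands the job in, once; it reports no verdict.
Readings, each from a call of its own:
- arm.read_time(): time.
- arm.read_joint_positions(): joint angles.
- arm.read_dq(): joint speeds.
- arm.read_effort(): joint torques, N m.
- arm.read_tool_pos(): TCP position.
- arm.read_eef_rot(): TCP orientation.
- arm.read_ft_force(): force on the tool from outside, world axes, zero at the start.
- arm.read_wrist_torque(): the same for the moment, N m.
- arm.read_opening(): opening from 0.0 (shut) to 1.0 (fully open).
Only numpy, scipy, OpenCV 4.12 (cv2) and the standard library are available. Lean on these libraries where they do the work, as an engineer would, in place of code of your own. Each camera call takes 0.05 s, during which the arm holds its last target. There are 200 camera calls.

### The job

Take a reading of the sample: lift the vial that stands in the white vial rack, set it fully down in the empty well of the photometer's sample slide (behind its bridge-shaped optical head), then pull the slide out by its knob until the black line across the slide meets the lines on the side rails nearest the knob. A spring draws the slide back, so keep it held at that line and finish while still holding it there. Leave the blank vial in its well and do not disturb the other things on the table.

Things in the scene. Friction and masses are not known exactly. Their poses are not given: they have to be found in the camera images.
- photometer: Bench photometer, fixed. Origin on the table under the light beam; x from knob end to console, away from the robot within 0.3 rad. Base 110 mm wide, x = -106 to +85 mm; rails and slide top at z = 32 mm, front plate 39 mm. Bridge x = -17 to +17 mm, top z = 84 mm, tunnel over the slide to z = 56 mm. Console x = +85 to +165 mm, 77 mm high. Lamp house juts 21 mm from it at -y.
- sample_slide (a joint): How far the aluminium sample slide is pulled out toward the knob end (photometer's -x), in m. 0 = at rest (blank vial in the beam), 0.050 = slide line on the read mark (sample in the beam), 0.065 = end stop. A return spring pulls it back with about 3.6 N at rest, rising to 6.6 N at the mark. Let go, it runs back to 0.
- empty_well (a point): Centre of the floor of the empty round well in the slide, for the sample: 19 mm bore, 22 mm deep, 2 mm chamfer, mouth at z = 32 mm. At rest it lies at photometer x = +50 mm, open above, 33 mm from the bridge and 35 mm from the console, so fingers best close along the photometer's y. Moves with the slide; axes as the photometer's.
- blank_well (a point): Centre of the floor of the other well of the slide (same size), which holds the blank vial; at rest it is under the bridge. Moves with the slide.
- slide_line (a point): Middle of the black index line across the top of the slide, 27 mm in front of the blank well. Moves with the slide.
- read_mark (a point): Point midway between the pair of black lines on the two side rails nearest the knob: where the slide line must stand. Fixed to the photometer, 50 mm in front of the slide line's rest place (a like pair of lines marks the rest place).
- pull_knob: Black round knob on the end of the slide's rod. Origin at its centre; it can turn idly on the rod, so its y and z axes mean nothing. 25 mm in diameter, 21 mm long along the photometer's x, axis 21.5 mm above the table, 28 mm in front of the front plate at rest; can be pinched from above across the photometer's y. The steel rod behind it is 8 mm thick.
- sample_vial: Glass sample vial with a screw cap, 16 mm in diameter, 38 mm high, about 12 g, standing alone in the white vial rack. Origin at the centre of its underside, z up along it.
- blank_vial: Same kind of vial, the blank, standing in the front well of the slide (under the bridge at the start). Origin at the centre of its underside.
- vial_rack: White plastic vial rack, heavy, does not move, its place and yaw vary (left or right of the photometer). 132 x 72 mm foot, 30 mm high, eight 19 mm holes (2 rows of 4, 30 mm pitch), hole floors at z = 8 mm. Origin at the centre of its underside, x along its length. A vial in it stands 16 mm proud of its top.
- tips: Bystander: pipette tip box with blue base and clear lid, 84 x 120 x 74 mm, on the other side of the photometer from the rack. Origin under its centre.
- used_vial_a: Bystander: vial standing on the bare table at the back left, 16 x 38 mm. Origin under its centre.
- used_vial_b: Bystander: second vial standing on the bare table beside it. Origin under its centre.
- small_beaker: Bystander: glass beaker, 53 mm wide, 62 mm high, at the back right of the photometer. Origin under its centre.
- squeeze_bottle: Bystander: white wash bottle, 68 x 98 x 169 mm, at the back left. Origin under its centre.

How it is judged:
On the way, in this order (a step that is already met when the one before it is completed fails the run):
1. the sample vial stands released and fully down in the empty well, with the slide still at rest (horizontal distance between sample_vial and empty_well below 0.004 m and z of sample_vial in the frame of empty_well below 0.003 m and angle between sample_vial's own z axis and vertical below 0.18 rad and contact force between the fingers and sample_vial below 0.05 N and value of joint sample_slide below 0.006 m), for 0.2 s.
2. the slide is pulled out to the read mark and held there (value of joint sample_slide between 0.046 and 0.054 m and contact force between the fingers and pull_knob above 1 N), for 0.4 s.
At the end, for the whole second after the job is handed in: The fingers hold the knob (over 1 N) with the slide line within 4 mm of the read mark (slide out 46 to 54 mm), and the sample and blank vials both stand fully down in their wells (within 3 mm of the floor, 4 mm of the centre, 0.18 rad of upright) (all of step 2 and horizontal distance between sample_vial and empty_well below 0.004 m and z of sample_vial in the frame of empty_well below 0.003 m and angle between each of sample_vial, blank_vial's own z axis and vertical below 0.18 rad and horizontal distance between blank_vial and blank_well below 0.004 m and z of blank_vial in the frame of blank_well below 0.003 m); the arm keeps its last pose, push and grip.
It fails at once if the blank vial is taken out of its well (z of blank_vial in the frame of blank_well above 0.012 m).
It fails at once if the sample vial is tipped over (angle between sample_vial's own z axis and vertical above 0.7 rad).
It fails at once if a bystander is disturbed (moved more than 25 mm) (distance of any of tips, used_vial_a, used_vial_b, small_beaker, squeeze_bottle from where it was at the start of the episode above 0.025 m).
It also fails if it takes over 51 s, if anything falls off the work surface, if the arm or the gripper's body presses on something with over 40 N, if the wrist force passes 120 N, or if a joint passes its speed limit or range.

## Working session

There is one attempt and no reset: what is moved stays moved. The work goes in short steps, each a Python script; the robot and the scene stay as the last script left them, time stands still between calls to the robot, and variables do not carry over. Pictures are saved under pics/ and viewed, about 8 in all and at most 12, crops included, and the job is handed in when it is done.

```bash
mkdir -p pics; ls; python3 - <<'E'
from station import arm,snapshot,camera_info
import cv2,numpy as np
for n in("scene","side","wrist"):
    im=snapshot(n); cv2.imwrite(f"pics/{n}0.png",im); print(n,camera_info(n))
a=[cv2.imread(f"pics/{n}0.png") for n in("scene","side")]
print(arm.read_time(),arm.read_tool_pos(),arm.read_eef_rot())
E
```

```text
pics
scene {'fx': 364.01362448954364, 'fy': 364.01362448954364, 'cx': 256.19006455940536, 'cy': 187.11298933602768, 'R': array([[-0.78699722, -0.61658989,  0.02126713],
       [-0.26580931,  0.30776042, -0.91358028],
       [ 0.55675918, -0.72463814, -0.40610192]]), 't': array([0.44605374, 0.20809116, 0.92711387])}
side {'fx': 352.97620771581614, 'fy': 352.97620771581614, 'cx': 252.15088754703575, 'cy': 191.06637108603368, 'R': array([[-0.92434145, -0.38119665,  0.01679292],
       [-0.17812873,  0.39217691, -0.90247849],
       [ 0.33743598, -0.83718958, -0.43040745]]), 't': array([0.51866189, 0.15567808, 0.82676873])}
wrist {'fx': 297.3186396354542, 'fy': 297.3186396354542, 'cx': 259.95108072863053, 'cy': 195.5001556693752, 'T_tool_cam': array([[-7.06882110e-04, -2.70207733e-01,  9.62801787e-01,
        -6.95300867e-02],
       [ 9.99999735e-01, -3.60418150e-04,  6.33042190e-04,
         2.75297891e-04],
       [ 1.75958343e-04,  9.62801979e-01,  2.70207916e-01,
        -6.84783454e-02],
       [ 0.00000000e+00,  0.00000000e+00,  0.00000000e+00,
         1.00000000e+00]])}
0.15 [0.16368632 0.62859934 0.30297586] [ 0.08910272  0.70146027 -0.09052642  0.70129819]
```

View pics/scene0.png

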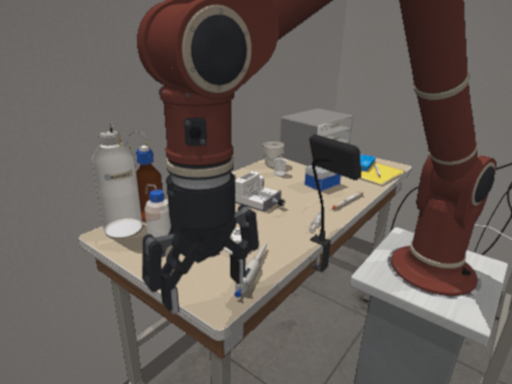

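View pics/side0.png

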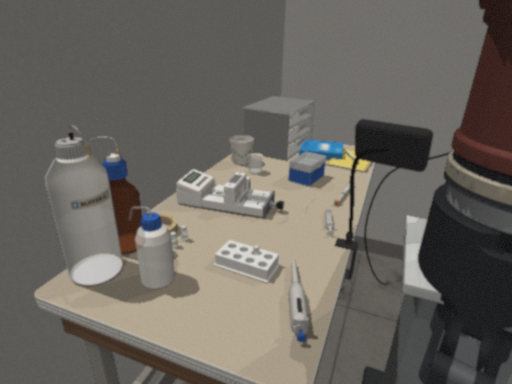

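The side view shows the rack at about (247,260) with its vial cap near (256,250). The photometer runs from its knob (280,205) to the console (195,185), and a screen on a pole stands near (350,240). I'll crop this for accurate pixels.

```bash
cat > h.py <<'E'
import numpy as np,cv2
from station import arm,snapshot,camera_info,ticket
from scipy.spatial.transform import Rotation as Ro
def ray(n,px,z):
    c=camera_info(n);d=np.array([(px[0]-c['cx'])/c['fx'],(px[1]-c['cy'])/c['fy'],1])
    R,t=c['R'],c['t'];o=-R.T@t;d=R.T@d
    return o+d*(z-o[2])/d[2]
def wpose():
    return np.array(arm.read_tool_pos()),Ro.from_quat(arm.read_eef_rot())
def wray(pose,px,z):
    c=camera_info('wrist');v=np.array([px[0]-c['cx'],px[1]-c['cy']])/c['fx'];r=np.linalg.norm(v)
    d=np.append(v/r*np.sin(r),np.cos(r)) if r>0 else np.array([0,0,1.])
    T=c['T_tool_cam'];p,R=pose
    o=p+R.apply(T[:3,3]);d=R.apply(T[:3,:3]@d)
    return o+d*(z-o[2])/d[2]
def wproj(pose,X):
    c=camera_info('wrist');T=c['T_tool_cam'];p,R=pose
    q=T[:3,:3].T@(R.inv().apply(np.array(X)-p)-T[:3,3]);th=np.arctan2(np.hypot(q[0],q[1]),q[2])
    return c['cx']+c['fx']*th*q[0]/np.hypot(q[0],q[1]),c['cy']+c['fx']*th*q[1]/np.hypot(q[0],q[1])
def down(yaw):
    # tool x down, tool y (jaw) at heading yaw
    y=np.array([np.cos(yaw),np.sin(yaw),0]);x=np.array([0,0,-1.])
    return Ro.from_matrix(np.c_[x,y,np.cross(x,y)]).as_quat()
E
python3 - <<'E'
from h import *
im=cv2.imread('pics/side0.png')[160:290,165:305]
cv2.imwrite('pics/sidecrop.png',cv2.resize(im,None,fx=4.5,fy=4.5,interpolation=cv2.INTER_CUBIC))
print(Ro.from_quat(arm.read_eef_rot()).as_matrix().round(2))
for n,p,z in[('knob',(280,205),.0215),('cap',(256,250),.046),('tips',(307,165),.06),('post',(346,243),0),('va',(174,240),.02),('bottle',(155,275),.02)]:print(n,ray('side',p,z).round(3))
E
```

```text
[[-0.    0.25  0.97]
 [-0.    0.97 -0.25]
 [-1.   -0.    0.  ]]
knob [ 0.486 -0.026  0.022]
cap [0.454 0.239 0.046]
tips [ 0.473 -0.267  0.06 ]
post [0.285 0.06  0.   ]
va [0.661 0.245 0.02 ]
bottle [0.624 0.369 0.02 ]
```

View pics/sidecrop.png

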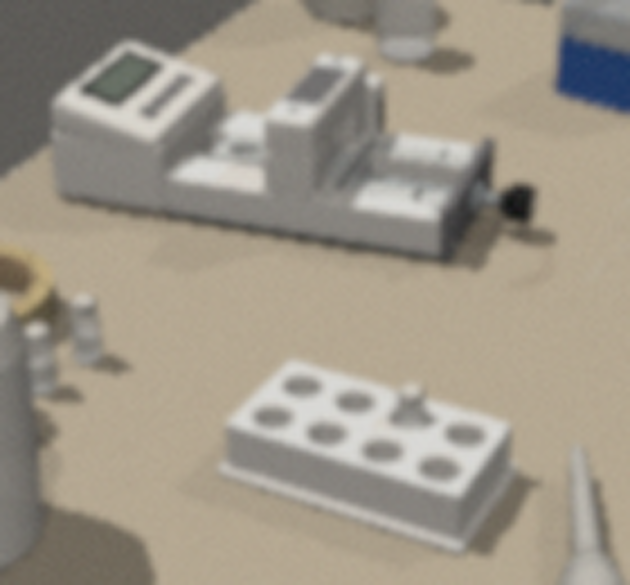

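The crop shows the vial in the far row, third hole from the left (cap at about (413,392)), the knob at (518,203) and the empty well near (240,150).

```bash
python3 - <<'E'
from h import *
def s(u,v,z): return ray('side',(165+u/4.5,160+v/4.5),z)[:2].round(4)
print('holes',[s(u,v,.03) for u,v in[(302,386),(355,401),(410,415),(465,435),(272,417),(327,433),(383,451),(440,468)]])
cap=s(413,390,.046);print('cap',cap)
print('knob',s(518,203,.0215),'edge',s(445,258,0),s(60,200,0),'well',s(240,152,.032))
r=s(440,468,.03)-s(272,417,.03);yr=np.arctan2(r[1],r[0]);print('rack yaw',yr)
e=s(60,200,0)-s(445,258,0);yp=np.arctan2(e[1],e[0]);print('phot yaw',yp, np.linalg.norm(e))
for yaw in(yr,yr+np.pi,yr+np.pi/2,yr-np.pi/2,yp+np.pi/2,yp-np.pi/2):
  print(round(yaw,2),arm.ik([*cap,.2],down(yaw)))
# view: camera near above rack
arm.movep([cap[0],cap[1],.24],down(np.pi/2+yp))
p=wpose();im=snapshot('wrist');cv2.imwrite('pics/w1.png',im);print(p[0],p[1].as_matrix().round(3),arm.read_time(),wproj(p,[*cap,.046]))
E
```

```text
holes [array([0.5184, 0.2242]), array([0.4887, 0.2254]), array([0.4593, 0.2253]), array([0.4289, 0.2299]), array([0.5204, 0.2541]), array([0.4904, 0.2552]), array([0.4602, 0.2575]), array([0.4307, 0.2589])]
cap [0.4575 0.2266]
knob [ 0.4859 -0.0251] edge [0.5161 0.0236] [0.774  0.0553] well [0.6689 0.0008]
rack yaw 3.0881319372981064
phot yaw 0.12230239348651051 0.2598409128678546
3.09 [-0.21443339  0.57214574 -0.43004433  1.93543845  0.35444636  0.70809618
  2.23160641]
6.23 [-0.72462255  0.55853489  0.33088907  1.95133218 -0.2789063   0.67562109
 -0.27476496]
4.66 [-0.92818249  0.62130629  0.65741336  1.95731986 -0.55056445  0.74762928
 -1.56891131]
1.52 [-0.4885817   0.53904928 -0.02076449  1.94398786  0.01741294  0.65872388
  0.99716298]
1.69 [-0.46194871  0.53960897 -0.05995487  1.94314909  0.05021865  0.66023796
  1.14002032]
-1.45 [-0.90899381  0.61274814  0.62475756  1.95677669 -0.52387308  0.73751952
 -1.4204478 ]
[0.45729038 0.22792926 0.24017393] [[ 0.    -0.124  0.992]
 [ 0.001  0.992  0.124]
 [-1.     0.001  0.   ]] 2.025 (np.float64(257.8004046660351), np.float64(189.4569382179683))
```

View pics/w1.png

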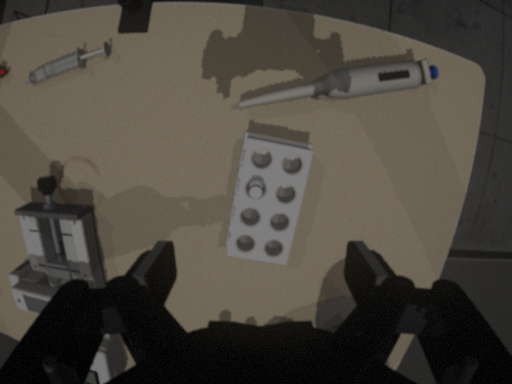

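The wrist view confirms the cap at (256,190), about 2 px from the prediction. Next I'll look down on the photometer before picking.

```bash
python3 - <<'E'
from h import *
p=wpose();print('cap',wray(p,(256,189.5),.046),'hole mid',wray(p,(257,189),.03))
arm.movep([.585,-.005,.23],down(np.pi/2+.122))
p=wpose();im=snapshot('wrist');cv2.imwrite('pics/w2.png',im);np.savez('w2.npz',p=p[0],q=p[1].as_quat())
print(p[0],arm.read_time())
cv2.imwrite('pics/w2c.png',cv2.resize(im[40:384,110:410],None,fx=1.7,fy=1.7,interpolation=cv2.INTER_CUBIC))
E
```

```text
cap [0.45767443 0.22499695 0.046     ] hole mid [0.46120353 0.22622489 0.03      ]
[ 0.58461952 -0.00226645  0.22996401] 3.1083
```

View pics/w2c.png

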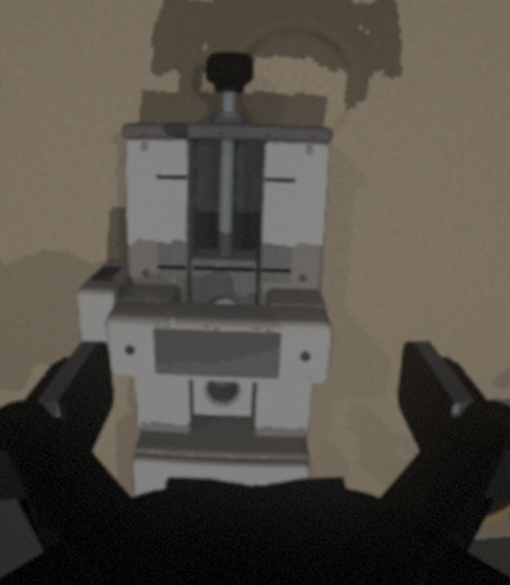

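Clear view: knob (229,72), read lines at v≈178, rest lines at v≈269, and empty well (222,388) behind the bridge. The lamp house is on the left of the bridge. I'll fit the pose.

```bash
python3 - <<'E'
from h import *
f=np.load('w2.npz');p=(f['p'],Ro.from_quat(f['q']))
P=[((229,72),.0215,-134,0),((226,178.5),.032,-77,0),((226,269),.032,-27,0),((222,388),.032,50,0),((124,128),.039,-106,55),((331,131),.039,-106,-55)]
# image left = +y or -y decided by sign below
W=np.array([wray(p,(110+u/1.7,40+v/1.7),z)[:2] for (u,v),z,_,_ in P]);print(W.round(4))
L=np.array([[a,b] for *_,a,b in P])/1e3
if W[4,1]<W[5,1]: L[:,1]*=-1
A,B=L-L.mean(0),W-W.mean(0)
yaw=np.arctan2((A[:,0]*B[:,1]-A[:,1]*B[:,0]).sum(),(A*B).sum())
R=np.array([[np.cos(yaw),-np.sin(yaw)],[np.sin(yaw),np.cos(yaw)]]);o=W.mean(0)-R@L.mean(0)
print('yaw',yaw,'o',o,'res mm',((W-(L@R.T+o))*1e3).round(1))
for n,x in('well',.05),('knob',-.134),('read knob',-.184):
  q=R@[x,0]+o;print(n,q,arm.ik([*q,.12],down(yaw+np.pi/2)))
np.savez('ph.npz',yaw=yaw,o=o,R=R)
im=cv2.imread('pics/w2.png')[250:292,215:265];g=cv2.cvtColor(im,6);print(g[::3,::3])
E
```

```text
[[ 0.4887 -0.0275]
 [ 0.5462 -0.0217]
 [ 0.5958 -0.016 ]
 [ 0.6706 -0.0106]
 [ 0.5246 -0.0776]
 [ 0.5138  0.0291]]
yaw 0.09518519748440087 o [ 0.6229867  -0.01438613] res mm [[-0.9 -0.4]
 [-0.2  0. ]
 [-0.3  0.9]
 [-2.2 -1. ]
 [ 1.9  1.6]
 [ 1.6 -1.2]]
well [ 0.67276037 -0.00963406] [-0.00500491  0.84768984 -0.02379705  1.52019763  0.02552502  0.77400853
  1.62697278]
knob [ 0.48959328 -0.0271217 ] [ 0.0281345   0.65509621 -0.02586103  2.05744889  0.03784229  0.42948019
  1.63919843]
read knob [ 0.43981962 -0.03187378] [ 0.039736    0.61566856 -0.02463654  2.18951152  0.04305658  0.33684479
  1.64496356]
[[ 73  74  75  73  72  75  73  73  75  74  73  77  80  80  83  81  81]
 [ 80  78  81  79  79  79  78  77  79  82  81  81  83  81  84  81  82]
 [ 80  81  82  82  81  82  83  80  84  82  84  83  84  79  84  81  81]
 [ 90  87  86  84  85  83  82  84  83  82  82  82  83  82  82  82  81]
 [130 130 120 127 127 126 121 122 119 121 120 116 116 117 111 112 111]
 [131 131  90 119 131 119  67  73  84  77  77  80 125 132 125  96 129]
 [133 131  94 117 131 111  54  52  55  54  52  52 110 132 126  85 129]
 [132 133  95 117 133 116  67  54  56  53  51  62 114 130 114  87 132]
 [131 132  98 116 131 127 100  64  56  57  63  98 126 130 115  98 133]
 [131 132  99 116 131 131 126 106  96  95 104 126 131 132 108 100 131]
 [132 131 104 114 131 131 133 130 130 129 131 131 130 128 108 101 132]
 [130 131 105  87 104 111 118 119 120 122 120 123 123 126 101 104 131]
 [132 131 110  53  56  56  55  56  60  61  59  62  62  59  59 107 130]
 [124 123  86  56  57  55  56  60  60  62  59  60  59  62  58 109 130]]
```

```bash
python3 - <<'E'
from h import *
f=np.load('ph.npz');yaw=float(f['yaw']);q=f['R']@[.05+.085,0]+f['o']
arm.movep([*q,.20],down(yaw+np.pi/2))
p=wpose();im=snapshot('wrist');np.savez('w3.npz',p=p[0],q=p[1].as_quat())
w=f['R']@[.05,0]+f['o'];u,v=wproj(p,[*w,.032]);print(p[0],u,v,arm.read_time())
x0,y0=int(u)-70,max(int(v)-60,0);print(x0,y0)
cv2.imwrite('pics/w3.png',im);cv2.imwrite('pics/w3c.png',cv2.resize(im[y0:y0+120,x0:x0+140],None,fx=5,fy=5,interpolation=cv2.INTER_CUBIC))
E
```

```text
[7.56483274e-01 3.08365964e-05 1.99785527e-01] 257.33272391796305 94.56925083040298 3.8917
187 34
```

View pics/w3c.png

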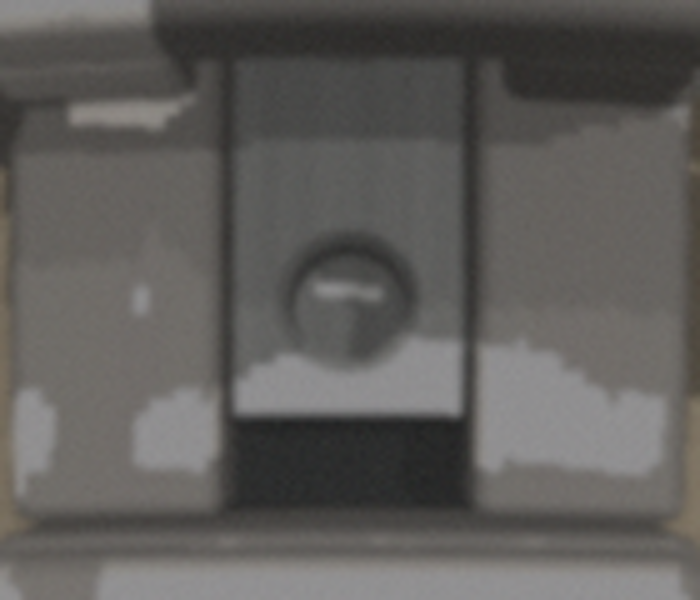

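The well centre is at crop (349,300), i.e. pixel (256.9,94), within 1 px of the fit's prediction. Now the pick.

```bash
python3 - <<'E'
from h import *
f=np.load('w3.npz');p=(f['p'],Ro.from_quat(f['q']));w=wray(p,(256.9,94),.032);print('well',w)
np.save('well.npy',w)
yaw=float(np.load('ph.npz')['yaw']);o=down(yaw+np.pi/2)
c=[.4578,.2260]
arm.move_gripper(.5,20)
arm.movep([*c,.19],o)
arm.line_to([*c,.107],.12)
print(arm.read_tool_pos(),arm.read_ft_force())
arm.move_gripper(0,20);print('op',arm.read_opening(),arm.read_ft_force())
arm.line_to([*c,.20],.12)
print(arm.read_opening(),arm.read_ft_force(),arm.read_time())
s=snapshot('side')[150:270,200:320];wr=snapshot('wrist')[150:384,130:380]
cv2.imwrite('pics/g.png',np.hstack([cv2.resize(s,(400,400)),cv2.resize(wr,(400,400))]))
E
```

```text
well [ 0.67233798 -0.01001628  0.032     ]
[0.45837654 0.22604567 0.10737821] [ 0.16694508 -0.37152405  0.0267267 ]
op 0.17107972234321236 [ 0.5599485  -0.44209464  3.33366086]
0.1720066235376246 [-0.49629598  0.28845084 -0.84691958] 7.9083
```

View pics/g.png

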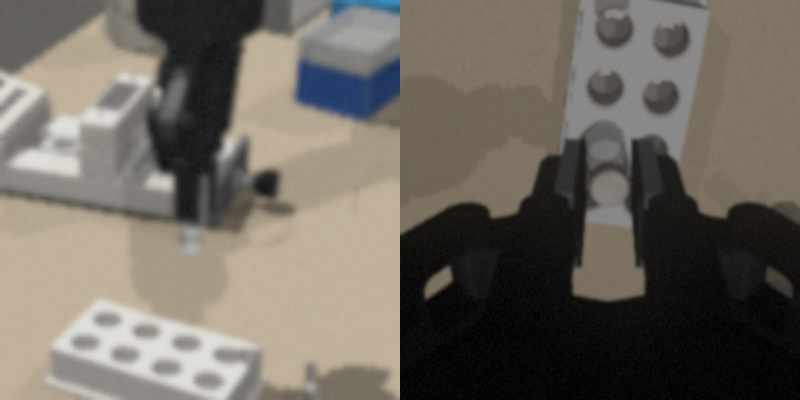

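The vial is held upright between the pads, with its cap at (609,188) in the right panel. I'll measure its offset in the tool, then place it with a force-watched descent.

```bash
python3 - <<'E'
from h import *
w=np.load('well.npy');yaw=float(np.load('ph.npz')['yaw']);o=down(yaw+np.pi/2)
p=wpose();px=(130+209*250/400,150+188*234/400)
cap=wray(p,px,p[0][2]-.061);d=cap-p[0];fw=np.array([np.cos(yaw),np.sin(yaw),0])
print('cap offset',d, 'along fwd',d@fw)
arm.line_to([*p[0][:2],.24],.2)
dx=np.clip(d@fw,-.003,.003)
t=w[:2]-dx*fw[:2]
arm.movep([*t,.19],o);print(arm.read_tool_pos())
arm.line_to([*t,.148],.1)
p=wpose();im=snapshot('wrist');print(p[0],arm.read_ft_force(),arm.read_time(),wproj(p,[*w,.032]),wproj(p,[*w[:2],p[0][2]-.061]))
s=snapshot('side')[160:240,180:280]
cv2.imwrite('pics/pl.png',np.hstack([cv2.resize(s,(400,400)),cv2.resize(im[150:384,130:380],(400,400))]))
E
```

```text
cap offset [ 0.00117677  0.00072182 -0.061     ] along fwd 0.0012400495235969373
[ 0.67058015 -0.00721882  0.18991157]Traceback (most recent call last):
  File "<stdin>", line 11, in <module>
  File "h.py", line 18, in wproj
    q=T[:3,:3].T@(R.inv().apply(np.array(X)-p)-T[:3,3]);th=np.arctan2(np.hypot(q[0],q[1]),q[2])
                                ~~~~~~~~~~~^~
ValueError: operands could not be broadcast together with shapes (4,) (3,)
```

```bash
python3 - <<'E'
from h import *
w=np.load('well.npy')
p=wpose();im=snapshot('wrist');print(p[0],arm.read_ft_force(),arm.read_time(),wproj(p,w),wproj(p,[*w[:2],p[0][2]-.061]))
s=snapshot('side')[160:240,180:280]
cv2.imwrite('pics/pl.png',np.hstack([cv2.resize(s,(400,400)),cv2.resize(im[150:384,130:380],(400,400))]))
E
```

```text
[ 0.67157564 -0.0097669   0.14867947] [-0.01186608 -0.43732429  0.30697901] 10.25 (np.float64(258.922210830348), np.float64(219.51535718820224)) (np.float64(258.64730676019184), np.float64(258.71363278500104))
```

View pics/pl.png

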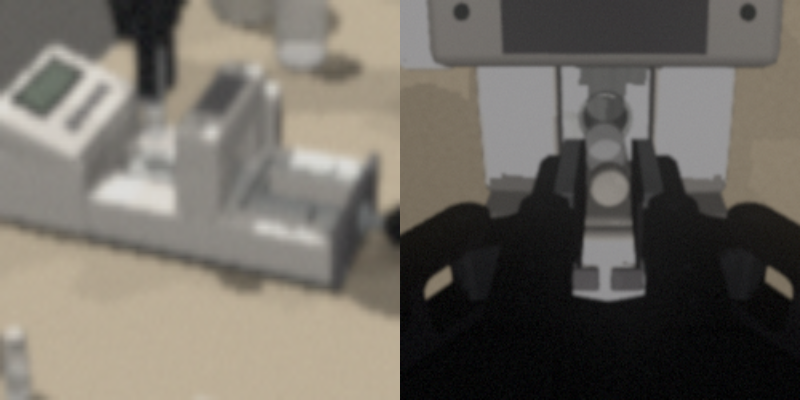

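Vial hangs vertical, right over the well (well at (606,115), cap at (609,188)). Descending in steps with force checks.

```bash
python3 - <<'E'
from h import *
w=np.load('well.npy')
p=np.array(arm.read_tool_pos());t=[.6713,-.0104]
for z in(.134,.130,.126,.122,.118,.114,.111,.1095):
    arm.line_to([*t,z],.06);F=np.array(arm.read_ft_force());print(np.array(arm.read_tool_pos()).round(4),F.round(2),round(arm.read_opening(),3))
    if abs(F[2])>5 or np.hypot(*F[:2])>6: break
print(arm.read_time())
E
```

```text
[ 0.6709 -0.0105  0.1332] [-0.2   0.68 -0.41] 0.168
[ 0.6718 -0.0103  0.1306] [-0.36  0.42  2.51] 0.175
[ 0.6709 -0.0105  0.1254] [-0.78  0.78 -0.64] 0.172
[ 0.671  -0.0105  0.1213] [-0.36 -0.15  0.74] 0.17
[ 0.6711 -0.0105  0.1176] [-0.06  0.64 -0.85] 0.172
[ 0.6712 -0.0105  0.1136] [-0.61 -0.25 -0.16] 0.169
[ 0.6712 -0.0105  0.1108] [ 0.02 -0.53  0.5 ] 0.171
[ 0.6715 -0.0104  0.1098] [ 0.22 -0.25  1.33] 0.17
12.4333
```

```bash
python3 - <<'E'
from h import *
w=np.load('well.npy')
arm.move_gripper(.45);arm.pause(.3);print(arm.read_ft_force())
arm.line_to([.6713,-.0104,.19],.12)
p=wpose();im=snapshot('wrist');print(p[0],arm.read_time(),wproj(p,[*w[:2],.048]))
s=snapshot('side')[160:240,180:280]
cv2.imwrite('pics/rel.png',np.hstack([cv2.resize(s,(400,400)),cv2.resize(im[130:364,130:380],(400,400))]))
E
```

```text
[-0.26364191 -0.02436711 -0.64629301]
[ 0.67069797 -0.01037197  0.18925691] 13.9583 (np.float64(259.66270003345187), np.float64(209.77938161890896))
```

View pics/rel.png

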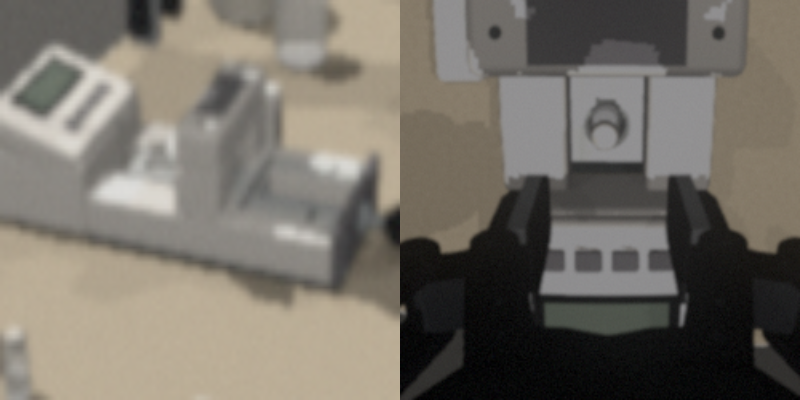

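The cap sits at (604,135) in the right panel, within 2 px of where a fully-down vial should be, and the slide is at rest. Next is the knob. I'll also triangulate the screen on the pole so the arm stays clear of it.

```bash
python3 - <<'E'
from h import *
def PM(n):
    c=camera_info(n);return np.array([[c['fx'],0,c['cx']],[0,c['fy'],c['cy']],[0,0,1]])@np.c_[c['R'],c['t']]
X=cv2.triangulatePoints(PM('side'),PM('scene'),np.array([[392.],[144.]]),np.array([[335.],[156.]]));print('screen',(X[:3]/X[3]).ravel().round(3))
f=np.load('ph.npz');yaw=float(f['yaw']);o=down(yaw+np.pi/2);k=np.array([.489,-.0273]);fw=np.array([np.cos(yaw),np.sin(yaw)])
arm.move_gripper(.65,40)
arm.movep([*k,.17],o)
p=wpose();im=snapshot('wrist');print(p[0],wproj(p,[*k,.0215]),arm.read_time(),arm.read_ft_force())
print(arm.ik([*k,.079],o),arm.ik([*(k-.05*fw),.079],o))
s=snapshot('side')[130:270,250:430]
cv2.imwrite('pics/kn.png',np.hstack([cv2.resize(s,(400,311)),cv2.resize(im[100:334,110:410],(400,311))]))
E
```

```text
screen [0.225 0.159 0.292]
[ 0.49065246 -0.02720959  0.17061129] (np.float64(259.57262380862323), np.float64(201.5189208108635)) 15.1333 [ 0.24930212  0.0907694  -0.47223567]
[ 0.00957507  0.73340964  0.00235476  2.07719828 -0.00485045  0.33098973
  1.68189311] [ 2.27759896e-02  7.03951036e-01  6.38697596e-04  2.21068959e+00
 -1.83720192e-03  2.26952497e-01  1.69103448e+00]
```

View pics/kn.png

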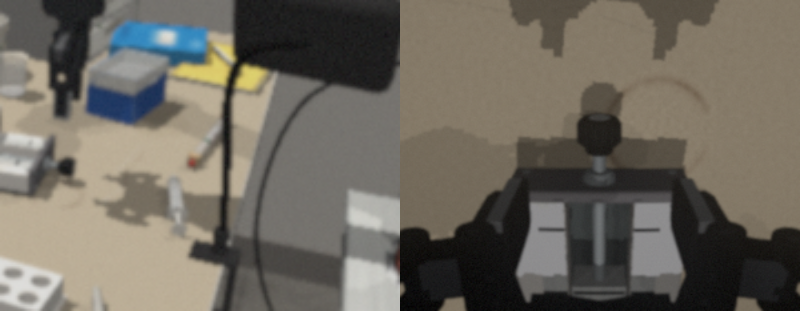

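Knob at pixel (259,200) against (259.6,201.5) predicted; the tool is aligned. Descend, grip, pull.

```bash
python3 - <<'E'
from h import *
f=np.load('ph.npz');yaw=float(f['yaw']);k=np.array([.4883,-.0273]);fw=np.array([np.cos(yaw),np.sin(yaw)])
arm.line_to([*k,.079],.1);print(arm.read_tool_pos(),arm.read_ft_force())
arm.move_gripper(0,50);print(arm.read_opening(),arm.read_tool_pos(),arm.read_ft_force())
s=np.array(arm.read_tool_pos())[:2]
for d in(.01,.03,.050):
    arm.line_to([*(k-d*fw),.079],.04);t=np.array(arm.read_tool_pos());print(d,t,(s-t[:2])@fw,np.array(arm.read_ft_force()).round(2),arm.read_opening())
arm.pause(.5);t=np.array(arm.read_tool_pos());print(t,(s-t[:2])@fw,arm.read_time())
im=snapshot('wrist');cv2.imwrite('pics/pull.png',cv2.resize(im[170:340,150:370],None,fx=3.4,fy=3.4,interpolation=cv2.INTER_CUBIC))
E
```

```text
[ 0.48868982 -0.02731173  0.07940875] [0.08955627 0.32476894 0.59990829]
0.2659595363504593 [ 0.48864246 -0.02801599  0.07964135] [-0.00827832 -2.28089502  5.11184172]
0.01 [ 0.48033638 -0.02873284  0.0796201 ] 0.008336613970460992 [ 4.65 -3.11  5.06] 0.2631620799605178
0.03 [ 0.46104717 -0.03048231  0.07962972] 0.027704780927129576 [ 5.77 -2.25  4.93] 0.26031366258192434
0.05 [ 0.44207025 -0.03230279  0.07963839] 0.0467688205922573 [ 6.41 -3.    3.39] 0.2597303923441108
[ 0.44216536 -0.03228109  0.07962469] 0.04667207008612082 18.8417
```

View pics/pull.png

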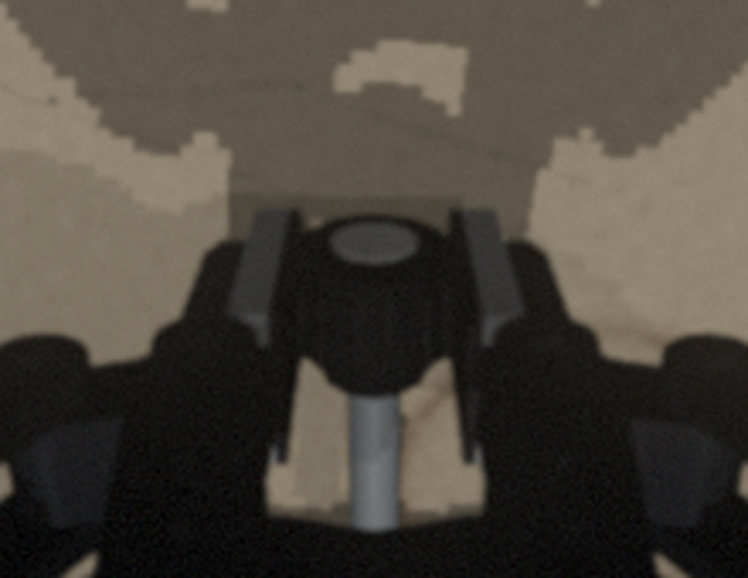

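The knob is firmly pinched (end face at (375,242)). The TCP has travelled 46.7 mm, because the spring pulls the arm back about 3 mm. I'll pull 3 mm more and check it two ways.

```bash
python3 - <<'E'
from h import *
f=np.load('ph.npz');yaw=float(f['yaw']);k=np.array([.4883,-.0273]);fw=np.array([np.cos(yaw),np.sin(yaw)])
p=wpose();face=wray(p,(260.3,241.2),.0215);kc=face[:2]+.0105*fw;print('wrist est pull',(np.array([.4887,-.0274])-kc)@fw,kc)
arm.line_to([*(k-.0535*fw),.079],.03);arm.pause(.4)
t=np.array(arm.read_tool_pos());print(t,(np.array([.48864,-.0280])-t[:2])@fw,arm.read_ft_force(),arm.read_opening(),arm.read_time())
P=lambda x,y,z:np.array([*(f['R']@[x,y]+f['o']),z])
c=camera_info('side')
for n,X in[('mark L',P(-.077,.03,.032)),('mark R',P(-.077,-.03,.032)),('rest',P(-.027,.03,.032)),('well',P(0,0,.048))]:
    q=c['R']@X+c['t'];print(n,c['fx']*q[0]/q[2]+c['cx'],c['fy']*q[1]/q[2]+c['cy'])
im=np.mean([snapshot('side').astype(float) for _ in range(6)],0).astype('uint8')
cv2.imwrite('pics/fin_full.png',im);cv2.imwrite('pics/fin.png',cv2.resize(im[165:220,205:285],None,fx=9,fy=9,interpolation=cv2.INTER_CUBIC))
E
```

```text
wrist est pull 0.0460371751285039 [ 0.44287202 -0.03178382]
[ 0.43888542 -0.03258999  0.07964857] 0.04996559989187628 [ 5.83760894 -3.1804472   5.02294585] 0.25908636656983 19.5583
mark L 257.04624641595643 202.90486251765174
mark R 262.7322635101714 194.03151452343127
rest 240.14451228967474 200.2876337013446
well 234.67988443807792 189.60602017029353
```

View pics/fin.png

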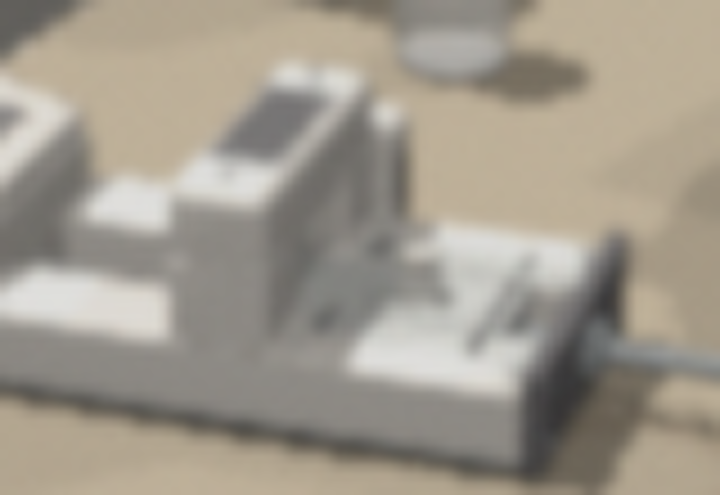

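The slide line now runs unbroken with the read-mark lines from (470,345) to (530,265). TCP travel is 49.97 mm and the grip is steady. Handing in.

```bash
python3 - <<'E'
from h import *
print(arm.read_time(),arm.read_opening(),arm.read_ft_force(),arm.read_tool_pos());print(ticket.finish_job())
E
```

```text
19.8583 0.26096525578357704 [ 6.5872611  -3.06286771  3.55980371] [ 0.4388566  -0.03255399  0.0796371 ]
the job is handed in; nothing more can be done
None
```

I moved the sample vial from the rack into the empty well and released it. I then pulled the slide to the read mark and handed the job in while still holding the knob, at about 19.9 s on the robot's clock.

- **Vial in the well:** after release, the cap was within about 2 px of where a fully seated vial should appear. The side forces stayed under 1 N on the way down.
- **Slide at the mark:** the arm first stopped 3 mm short (46.7 mm by the arm's travel, 46.0 mm by the wrist camera), so I pulled further. At the end the arm had travelled 50.0 mm, assuming the knob did not slip in the fingers. In the side view, the slide line ran in one line with the read-mark lines.
- **Grip on the knob:** the fingers held steady on the knob at the end. The wrist felt about 6.6 N along the pull, which matches the spring.
- **Not checked directly:** I had no clear view of either vial after the slide was pulled; the sample was under the bridge. I also did not measure the bystanders again; the wrist forces I read showed no sign of an unexpected contact.

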